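# Fit the power parts into their holders on the control panel

## Task

Fit out the control panel: put the blue relay in the relay socket, the dark blue capacitor upright in the round steel clamp, the battery in the white battery holder and the white converter module in the large dark cradle. Each part must sit upright, right down on the floor of its own holder, released and at rest; leave the cutters and the green terminal strip lying where they are.

Things in the scene. Friction and masses are not known exactly. Their poses are not given: they have to be found in the camera images.
- relay: relay, a blue plastic cube, 28 x 28 x 30 mm high, 30 g. Upright on the bench between robot and panel. Origin: centre of its underside, z up. x and y square to its sides.
- capacitor: capacitor, a dark blue upright cylinder with a light top, 35 mm diameter, 47 mm high, 60 g. Upright on the bench between robot and panel. Origin: centre of its underside, z up. A similar one far to the left, beyond the screwdrivers, is not meant.
- battery: black block battery with a yellow-orange label on top, 26 (x) x 48 (y) x 17 (z) mm, 45 g, lying flat. On the bench between robot and panel. Origin: centre of its underside, z up. A similar one far to the left, beyond the screwdrivers, is not meant.
- converter: converter module, a white box with dark print on top, 40 (x) x 70 (y) x 22 (z) mm, 140 g. Upright on the bench between robot and panel. Origin: centre of its underside, z up. A similar one far to the left, beyond the screwdrivers, is not meant.
- relay_socket: black relay socket 80 x 46 mm, four brass screws at each end, square pocket for the relay: 35 mm square at the floor (12 mm above the origin), widening to 44 mm at the rim (7 mm higher). Fixed; origin: centre of its underside, 6 mm above the bench; x across the rail (away from the robot), y along it. The four holders stand in one row in any order, about 85 mm apart, on a flat panel 117 x 360 x 6 mm.
- capacitor_clamp: bare steel ring with a pinch screw on a grey base 66 x 50 mm, for the upright capacitor: inside diameter 42 mm at the floor (12 mm above the origin), widening to 51 mm at the rim (12 mm higher). Fixed; origin: centre of its underside, 6 mm above the bench; x across the rail (away from the robot), y along it. 
- battery_holder: white battery holder 70 x 48 mm, two brass contacts at the far end. Pocket for the battery lying flat, either way round, 48 mm length along the holder's x: 55 (x) x 33 (y) mm at the floor (12 mm above the origin), widening to 64 x 42 at the rim (7 mm higher). Fixed; origin: centre of its underside, 6 mm above the bench; x across the rail (away from the robot), y along it. 
- converter_cradle: dark steel cradle 82 x 56 mm, light ribs on its floor. Largest pocket, for the converter, either way round, 70 mm length along the holder's x: 77 (x) x 47 (y) mm at the floor (12 mm above the origin), widening to 82 x 56 at the rim (7 mm higher). Fixed; origin: centre of its underside, 6 mm above the bench; x across the rail (away from the robot), y along it. 
- cutters: bystander: side cutters with red handles lying flat to the right of the panel, 52 x 131 x 12 mm; leave alone. Origin: centre of the underside.
- strip: bystander: green screw terminal strip with white screws, 18 x 62 x 17 mm, lying left of the parts; leave alone. Origin: centre of the underside. (Also fixed: a grey slotted wire duct along the panel's far side, 16 mm wide, top 28 mm above the bench, centred 56 mm beyond the holders.)

How it is judged:
By the outcome, as a careful person would: the job done as asked, in the order asked, and still so for the second after the job is handed in, with the robot touching nothing.
It also fails if it takes over 93 s, if anything falls off the work surface, if the arm or the gripper's body presses on something with over 40 N, if the wrist force passes 120 N, or if a joint passes its speed limit or range.

## Robot

A 6-joint arm with a two-finger parallel gripper is mounted at the origin on a cart in front of the work surface, level with it; the furniture and walls round the work are solid. World frame = base frame: x ahead of the robot, y to its left, z up, the work surface at z = 0. Lengths are in m, angles in rad, forces in N, time in s.
With the tool pointing down it reaches from about 0.35 to 0.775 m from the base axis. Payload 7.3 kg.
Tool frame: the origin (TCP) lies at the very end of the fingers, on their centre line; the grasp point (between the pads) lies 19 mm behind it; z points along the fingers, y is the line along which they close (so a half turn about z gives the same grasp; the last joint's range is limited). The gripper opens to 92 mm and grips with 3 to 60 N. Pads are 19 mm wide; open, the fingers measure 130 mm over their backs; the gripper's body (75 mm by 190 mm) begins 47 mm behind the grasp point.
Start: joints at [-1.306, 0.342, 1.524, -0, 1.275, -0.146], TCP at [0.21, -0.481, 0.227] pointing down, gripper open.
Joint ranges: [-2.53, 2.53], [-0.77, 2.02], [0.04, 2.7], [-1, 4.14], [0.28, 2.66], [-3.11, 3.11]. Speed limits (rad/s): [2.57, 2.57, 3.14, 3.14, 3.14, 3.14].

## Interface

Orientations are given as [roll, pitch, yaw] about the fixed x, y, z axes, in that order (R = Rz(yaw) Ry(pitch) Rx(roll)).
In Python, from cell import robot gives the robot as it stands. The module is installed in compiled form; this text tells all that it offers.
- The arm moves only by the tool arm_command, never from a script. Its argument "moves" is a list of rows, each a list of 3 entries, a list of its own where there are three numbers: the shift along the tool's x, y, z in m, then the turn, a rotation vector about the tool's x, y, z in rad, then the finger opening in m, from 0 to 0.0918. In form: [[[dx, dy, dz], [ax, ay, az], claw], ...]. A call has exactly 5 rows; each row is the pose to reach, as a shift and turn from the pose commanded when the call began, along the tool's axes at that moment; what a row does not reach only later rows make up. A row lasts 1/10 s, in which the tool goes at most 50 mm and 8.59 degrees, less where a joint would pass 70% of its speed; a pose out of reach is approached as far as the arm can. A call with a gripper value outside its range is refused whole. The fingers move at their own pace and stop on an object; "squeeze" is the grip in N (left out, the last holds). Time passes only in rows, so rows that repeat a pose let the fingers close, or fill a call up. It gives the time, the measured TCP pose, the force, the opening and the grip force at its end, in the units of the state.
- robot.observe(): the state, without advancing time (a new reading comes with each control period).
- robot.read_camera(name): name is "scene" or "side" or "wrist"; returns the picture (480x640x3 uint8, red, green, blue); there is no depth.
- robot.camera_model(name): a dict with "fx", "fy", "cx", "cy" (pixels), "k1" (the pictures are not rectified: a ray, as slopes to the right and down, at radius r is drawn at 1 + k1 r^2 times it, then the intrinsics apply), "R" (3x3) and "t" (3): a world point X has camera coordinates R X + t. Camera axes: x right, y down, z forward; pixel columns grow to the right and rows downward; lengths in m; the calibration is good to about 2 mm. A picture is of the moment at which its call begins: read the wrist's pose just before it. camera_model takes no time and is no camera call; for the wrist camera it gives the pose at the moment of the call.
- robot.hand_in(): hands the job in; it is judged then, once.
The state is a dict: "time": time; "qpos": joint angles; "qvel": joint speeds; "joint_efforts": joint torques, N m; "tool_pos": TCP position; "tool_rot": TCP orientation; "contact_force": force on the tool from outside, world axes, zero at the start; "torque": the same for the moment, N m; "opening": finger opening in m; "grip_force": force on a finger pad.
Only numpy, scipy, OpenCV 4.12 (cv2) and the standard library are available. Lean on these libraries where they do the work, as an engineer would, in place of code of your own. Each camera call takes 0.05 s, during which the arm holds its last target. There are 200 camera calls.

## Working session

There is one attempt and no reset: what is moved stays moved. The work goes in short steps, Python scripts to look and compute and a tool call to move; the robot and the scene stay as the last step left them, time stands still between calls to the robot, and variables do not carry over. Pictures are saved under pics/ and viewed, at most 14 in all, crops included, and the job is handed in when it is done.

Besides the shell and the picture viewer there is one more tool, called after ">>>" as name(argument=value, ...), one argument or row to a line, values as JSON. arm_command: Moves the arm, as the interface text tells. Its arguments: {"type":"object","properties":{"moves":{"type":"array"},"squeeze":{"type":"number"}},"required":["moves"]}

```bash
mkdir -p pics; cat > h.py <<'E'
import numpy as np, cv2
from cell import robot
def snap(cam,name=None):
    m=robot.camera_model(cam); im=robot.read_camera(cam)[:,:,::-1].copy()
    if name: cv2.imwrite('pics/'+name+'.png',im); np.savez('pics/'+name+'.npz',im=im,**{k:np.array(v) for k,v in m.items()})
    return im,m
def load(name):
    d=np.load('pics/'+name+'.npz'); return d['im'],{k:d[k] for k in d.files if k!='im'}
def ray(m,px,z):
    K=np.array([[m['fx'],0,m['cx']],[0,m['fy'],m['cy']],[0,0,1.]],float)
    p=cv2.undistortPoints(np.array(px,float).reshape(-1,1,2),K,np.array([float(m['k1']),0,0,0])).reshape(-1,2)
    R=np.array(m['R']);t=np.array(m['t']); d=np.c_[p,np.ones(len(p))]@R; c=-R.T@t
    return c+d*((z-c[2])/d[:,2])[:,None]
def proj(m,X):
    K=np.array([[m['fx'],0,m['cx']],[0,m['fy'],m['cy']],[0,0,1.]],float)
    return cv2.projectPoints(np.array(X,float).reshape(-1,1,3),cv2.Rodrigues(np.array(m['R'],float))[0],np.array(m['t'],float),K,np.array([float(m['k1']),0,0,0]))[0].reshape(-1,2)
E
python3 - <<'E'
from h import *
for c in ['scene','side','wrist']:
    im,m=snap(c,c+'0'); R=np.array(m['R']);print(c,m['fx'],m['k1'],-R.T@np.array(m['t']),R[2])
o=robot.observe();print(o)
E
```

```text
scene 543.0719031504333 -0.004438046076952672 [-0.14805243  0.78331354  0.49474514] [ 0.62840753 -0.63922197 -0.44328236]
side 536.5715487954947 -0.017609186543005702 [0.02268403 1.15356326 0.48271314] [ 0.38976594 -0.84734852 -0.36067021]
wrist 366.6582449222673 -0.04206153837187222 [ 0.28333064 -0.44856037  0.38461628] [-0.27304892 -0.11762704 -0.95478174]
{'time': 0.15, 'qpos': array([-1.30598339e+00,  3.42559912e-01,  1.52477939e+00,  2.30351055e-05,
        1.27534481e+00, -1.45994918e-01]), 'qvel': array([-0.000555  , -0.0020871 , -0.00173855, -0.00093399,  0.00140342,
        0.00039649]), 'joint_efforts': array([ 8.63804235e-04, -4.31472194e+01, -2.44353837e+01,  7.17512146e-02,
        5.37688471e-02, -8.81784604e-05]), 'tool_pos': array([ 0.20961439, -0.48103446,  0.22621238]), 'tool_rot': array([-3.14051600e+00, -1.80578489e-04,  4.10801034e-01]), 'contact_force': array([ 0.44414023,  0.05706317, -0.48639291]), 'torque': array([-0.02316069, -0.04265608,  0.04898567]), 'grip_force': 0.0, 'opening': 0.0917635987017842}
```

View pics/scene0.png

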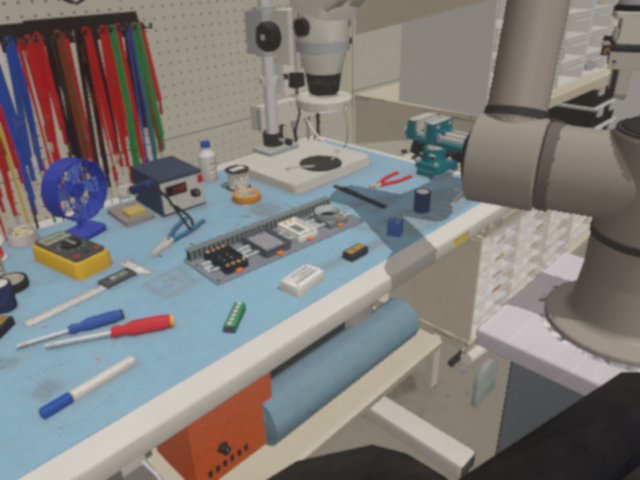

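View pics/side0.png

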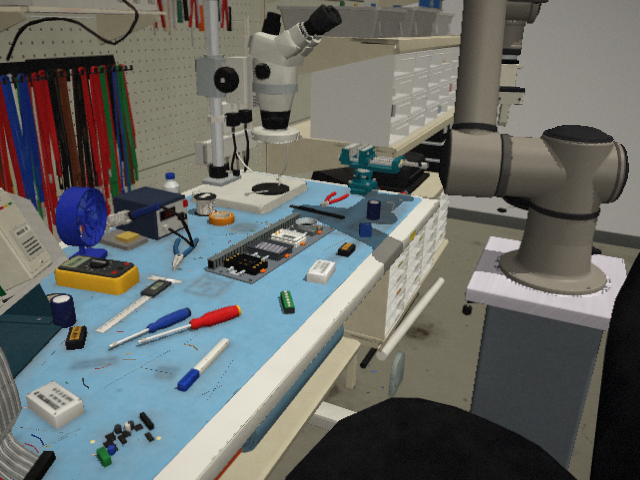

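The scene view shows the converter at (302,279), battery (355,252), relay (396,227), capacitor (422,200) and strip (234,317). The panel holders, left to right, are socket (222,258), cradle (268,241), battery holder (297,229) and clamp (328,215). The side view agrees. Next I'll get rough positions and move the wrist camera over them.

```bash
python3 - <<'E'
from h import *
im,m=load('scene0')
for n,p,z in [('conv',(302,279),.02),('bat',(355,252),.015),('relay',(396,227),.015),('cap',(422,200),.025),('strip',(234,317),.01),('socket',(222,258),.022),('cradle',(268,241),.015),('bh',(297,229),.02),('clamp',(328,215),.025)]:
    print(n,ray(m,p,z).round(3))
im,m=load('wrist0');R=np.array(m['R']);print(R, ray(m,[(0,0),(639,0),(639,479),(0,479),(320,240)],0).round(3))
from scipy.spatial.transform import Rotation as Ro
print(Ro.from_euler('xyz',robot.observe()['tool_rot']).as_matrix().round(3))
E
```

```text
conv [[0.417 0.261 0.02 ]]
bat [[0.418 0.126 0.015]]
relay [[ 0.424 -0.006  0.015]]
cap [[ 0.45  -0.131  0.025]]
strip [[0.427 0.395 0.01 ]]
socket [[0.571 0.309 0.022]]
cradle [[0.57  0.203 0.015]]
bh [[0.558 0.137 0.02 ]]
clamp [[0.549 0.058 0.025]]
[[ 0.39942313 -0.91676579 -0.00128365]
 [-0.87516024 -0.38171241  0.29730487]
 [-0.27304892 -0.11762704 -0.95478174]] [[ 0.272 -0.12   0.   ]
 [ 0.516 -0.68  -0.   ]
 [ 0.023 -1.078  0.   ]
 [-0.356 -0.21   0.   ]
 [ 0.174 -0.497  0.   ]]
[[ 0.917  0.399 -0.   ]
 [ 0.399 -0.917  0.001]
 [ 0.    -0.001 -1.   ]]
```

View pics/wrist0.png

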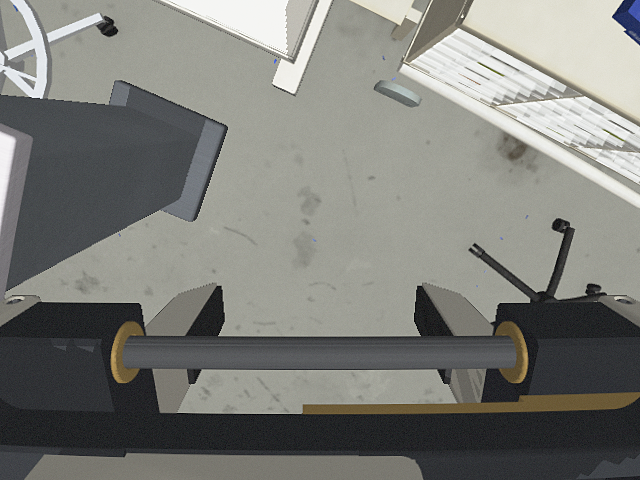

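The wrist view shows the fingers below about row 285. The camera sits ahead of the tool and looks slightly back. I'll move it over the work.

>>> arm_command(
  moves=[
    [[0.04,-0.02,-0.006],[0,0,0.08],0.09],
    [[0.08,-0.04,-0.012],[0,0,0.16],0.09],
    [[0.12,-0.06,-0.018],[0,0,0.25],0.09],
    [[0.16,-0.08,-0.024],[0,0,0.33],0.09],
    [[0.2,-0.1,-0.03],[0,0,0.411],0.09],
  ],
)

```text
time: 0.65
tool_pos: [0.3539, -0.3082, 0.2569]
tool_rot: [-3.141, 0.0, -0.004]
contact_force: [0.4, -0.6, -0.4]
opening: 0.0904
grip_force: 0.0
```

>>> arm_command(
  moves=[
    [[0.01,-0.042,-0.005],[0,0,0],0.09],
    [[0.02,-0.084,-0.01],[0,0,0],0.09],
    [[0.03,-0.126,-0.015],[0,0,0],0.09],
    [[0.04,-0.168,-0.02],[0,0,0],0.09],
    [[0.05,-0.21,-0.025],[0,0,0],0.09],
  ],
)

```text
time: 1.15
tool_pos: [0.4031, -0.098, 0.2818]
tool_rot: [3.142, 0.0, -0.0]
contact_force: [0.6, 0.0, 0.0]
opening: 0.09
grip_force: 0.0
```

>>> arm_command(
  moves=[
    [[0.01,-0.045,-0.005],[0,0,0],0.09],
    [[0.02,-0.09,-0.01],[0,0,0],0.09],
    [[0.03,-0.135,-0.015],[0,0,0],0.09],
    [[0.03,-0.18,-0.02],[0,0,0],0.09],
    [[0.03,-0.18,-0.02],[0,0,0],0.09],
  ],
)

```text
time: 1.65
tool_pos: [0.4329, 0.0848, 0.302]
tool_rot: [-3.14, -0.001, 0.006]
contact_force: [-0.8, -0.8, 0.6]
opening: 0.09
grip_force: 0.0
```

```bash
python3 - <<'E'
from h import *
im,m=snap('wrist','w1'); o=robot.observe(); print(o['tool_pos'],o['tool_rot'],o['time'],o['qpos'])
E
```

```text
[0.4328695  0.08246571 0.30169114] [-3.14156841e+00 -6.61360107e-06  5.11575407e-03] 1.7 [1.39768539e-02 1.31213707e-01 1.59575512e+00 2.44862421e-05
 1.41461699e+00 1.57965362e+00]
```

View pics/w1.png

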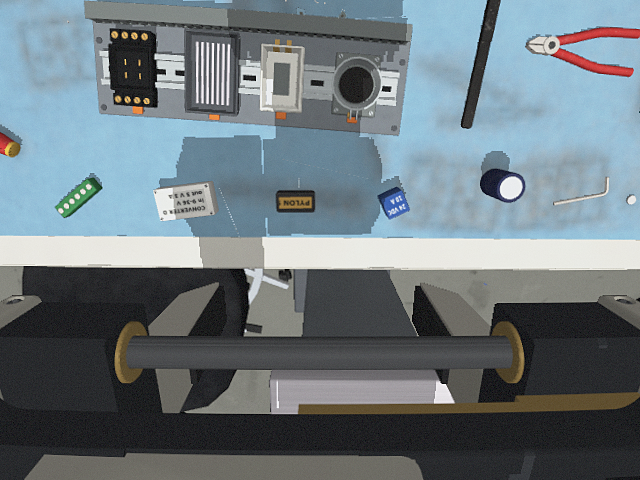

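All the parts and holders are visible. Parts: converter (185,200), battery (296,201), relay (394,203), capacitor top (511,188), strip (78,197). Holders: socket (133,68), cradle (212,72), battery holder (283,77), clamp (357,85). I'll measure them from colour masks.

```bash
cat > meas.py <<'E'
from h import *
def rect(m,mask,z,roi,off=(0,0)):
    x0,y0,x1,y1=roi; s=np.zeros_like(mask); s[y0:y1,x0:x1]=mask[y0:y1,x0:x1]
    s=cv2.morphologyEx(s,cv2.MORPH_OPEN,np.ones((2,2),np.uint8)); s=cv2.morphologyEx(s,cv2.MORPH_CLOSE,np.ones((5,5),np.uint8))
    cs,_=cv2.findContours(s,cv2.RETR_EXTERNAL,cv2.CHAIN_APPROX_NONE); c=max(cs,key=cv2.contourArea)
    W=ray(m,cv2.convexHull(c).reshape(-1,2),z)[:,:2].astype(np.float32)
    (cx,cy),(w,h),a=cv2.minAreaRect(W*1000); return c,(round(cx,1),round(cy,1)),(round(w,1),round(h,1)),round(a,1)
E
python3 - <<'E'
from meas import *
im,m=load('w1'); hsv=cv2.cvtColor(im,cv2.COLOR_BGR2HSV); H,S,V=cv2.split(hsv)
u=lambda b:b.astype(np.uint8)*255
T={'conv':(u((S<60)&(V>120)),.022,(145,170,225,232)),
'bat':(u(V<105)|u((H<30)&(S>80)),.017,(268,182,322,220)),
'relay':(u((S>150)&(H>100)&(V>90)),.03,(372,180,416,224)),
'captop':(u((S<60)&(V>150)),.047,(480,165,530,205)),
'socket':(u(V<60),.022,(104,25,160,112)),
'cradle':(u(V<95),.025,(182,24,244,118)),
'bh':(u((V>165)&(S<50)),.025,(256,38,308,116)),
'clampin':(u(V<70),.018,(330,50,385,120)),
'strip':(u((H>45)&(H<85)&(S>100)),.012,(50,170,110,222))}
ov=im.copy()
for n,(k,z,r) in T.items():
    c,*q=rect(m,k,z,r); cv2.drawContours(ov,[c],-1,(0,0,255) if n in('conv','bh','captop') else (0,255,255),1); print(n,z,*q)
pp=ray(m,[(99,113),(405,135),(412,20),(96,8)],.006); print(pp.round(4))
print('cam',-np.array(m['R']).T@np.array(m['t']))
cv2.imwrite('pics/ov1.png',cv2.resize(np.vstack([ov[0:232,90:420]]),None,fx=2.4,fy=2.4,interpolation=cv2.INTER_CUBIC))
E
```

```text
conv 0.022 (424.6, 248.3) (42.3, 73.6) 7.0
bat 0.017 (424.1, 114.2) (27.4, 47.7) 0.3
relay 0.03 (423.7, -6.7) (24.9, 26.4) 25.5
captop 0.047 (451.1, -129.5) (44.8, 60.0) 0.9
socket 0.022 (574.9, 291.8) (57.0, 79.4) 86.1
cradle 0.025 (573.0, 203.4) (65.8, 90.9) 85.1
bh 0.025 (563.0, 129.8) (50.7, 69.2) 86.6
clampin 0.018 (558.0, 44.1) (37.1, 37.3) 1.2
strip 0.012 (427.3, 388.5) (19.9, 68.8) 36.1
[[ 0.5293  0.3492  0.006 ]
 [ 0.5046 -0.017   0.006 ]
 [ 0.6288 -0.0165  0.006 ]
 [ 0.642   0.3363  0.006 ]]
cam [0.51319153 0.08541598 0.46058591]
```

View pics/ov1.png

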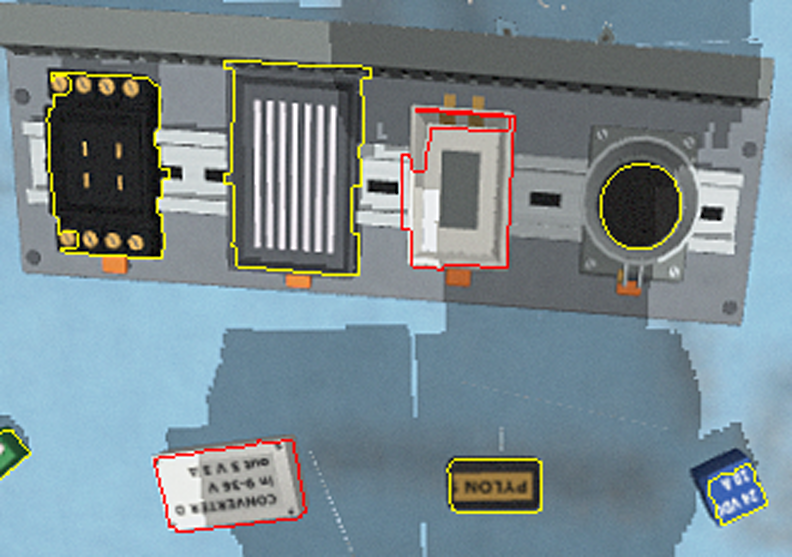

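The overlay shows the outlines fit well for the socket, cradle, converter and battery. The panel yaw is about -0.068 rad. I'll start with the relay and take a closer look from above it.

>>> arm_command(
  moves=[
    [[-0.007,0.018,0.03],[0,0,-0.088],0.06],
    [[-0.014,0.036,0.06],[0,0,-0.176],0.06],
    [[-0.021,0.054,0.09],[0,0,-0.264],0.06],
    [[-0.027,0.073,0.12],[0,0,-0.352],0.06],
    [[-0.033,0.092,0.152],[0,0,-0.44],0.06],
  ],
)

```text
time: 2.2
tool_pos: [0.3995, -0.0137, 0.1487]
tool_rot: [3.141, -0.0, 0.442]
contact_force: [0.7, -1.4, -0.7]
opening: 0.0603
grip_force: 0.0
```

```bash
cat >> meas.py <<'E'
def st():
    o=robot.observe(); print('t',round(o['time'],2),'tcp',o['tool_pos'].round(4),'rpy',o['tool_rot'].round(4),'F',o['contact_force'].round(1),'op',round(o['opening'],4)); return o
def goto(x,y,z,yaw,o=None):
    o=o or robot.observe(); p=o['tool_pos']; ps=o['tool_rot'][2]; d=np.array([x,y,z])-p
    c,s=np.cos(ps),np.sin(ps); print('tool shift',np.round([c*d[0]+s*d[1], s*d[0]-c*d[1], -d[2]],4),'az',round(-(yaw-ps),4))
E
python3 - <<'E'
from meas import *
robot.read_camera('scene'); o=st(); im,m=snap('wrist','w2')
print(proj(m,[(.4237,-.0067,.03),(.4511,-.1295,.047)]))
H,S,V=cv2.split(cv2.cvtColor(im,cv2.COLOR_BGR2HSV)); x,y=proj(m,[(.4237,-.0067,.03)])[0].astype(int)
k=((S>110)&(H>100)&(H<130)).astype(np.uint8)*255
c,*q=rect(m,k,.03,(x-80,max(0,y-80),x+80,y+80)); print(q)
cv2.drawContours(im,[c],-1,(0,0,255),1); cv2.imwrite('pics/w2o.png',im)
E
```

```text
t 2.25 tcp [ 0.3959 -0.0149  0.1444] rpy [-3.1378  0.0075  0.4461] F [-2.8 -0.3 -4.4] op 0.0601
[[326.24278828 197.29102212]
 [492.76099579 240.18944858]]
[(425.8, -5.9), (30.3, 26.6), 25.6]
```

View pics/w2o.png

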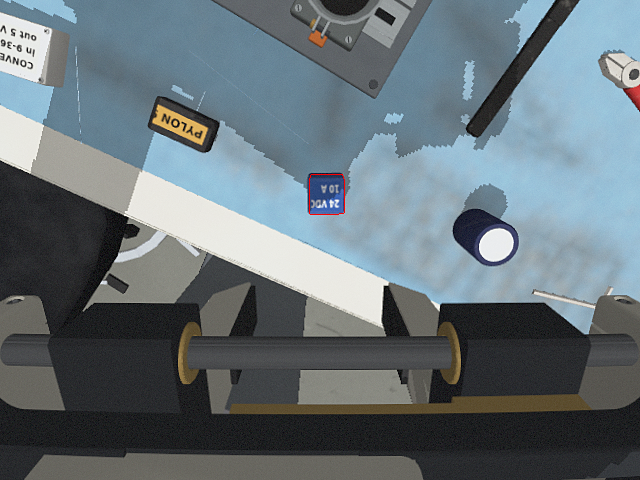

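The close view shows the relay at (326,194), the capacitor top at (497,245) and the battery at (183,124). The relay is at about (424.5, -6.5) mm with a yaw of 25.6°, so I'll descend towards it.

>>> arm_command(
  moves=[
    [[0.012,0.003,0.03],[0,0,0],0.06],
    [[0.024,0.006,0.06],[0,0,0],0.06],
    [[0.024,0.006,0.08],[0,0,0],0.06],
    [[0.024,0.006,0.08],[0,0,0],0.06],
    [[0.024,0.006,0.08],[0,0,0],0.06],
  ],
)

```text
time: 2.8
tool_pos: [0.425, -0.0073, 0.0706]
tool_rot: [3.141, -0.0, 0.438]
contact_force: [0.5, 0.4, -0.7]
opening: 0.0598
grip_force: 0.0
```

```bash
python3 - <<'E'
from meas import *
o=st(); goto(.4245,-.0065,.010,.447,o)
im,m=load('w2'); H,S,V=cv2.split(cv2.cvtColor(im,cv2.COLOR_BGR2HSV))
k=((S<70)&(V>190)).astype(np.uint8)*255; s=np.zeros_like(k); s[220:270,470:525]=k[220:270,470:525]
cs,_=cv2.findContours(s,0,1); c=max(cs,key=cv2.contourArea); W=ray(m,c.reshape(-1,2),.047)[:,:2].astype(np.float32)*1000
print('cap',cv2.minEnclosingCircle(W),cv2.minAreaRect(W))
E
```

```text
t 2.8 tcp [ 0.425  -0.0073  0.0706] rpy [ 3.1412e+00 -4.0000e-04  4.3830e-01] F [ 0.5  0.4 -0.7] op 0.0598
tool shift [-0.0001 -0.0009  0.0606] az -0.0087
cap ((449.1490783691406, -133.56239318847656), 12.91700267791748) ((449.1810302734375, -133.66558837890625), (25.214641571044922, 25.460140228271484), 35.59758758544922)
```

>>> arm_command(
  moves=[
    [[0,-0.001,0.025],[0,0,-0.009],0.06],
    [[0,-0.001,0.045],[0,0,-0.009],0.06],
    [[0,-0.001,0.06],[0,0,-0.009],0.06],
    [[0,-0.001,0.06],[0,0,-0.009],0.045],
    [[0,-0.001,0.06],[0,0,-0.009],0.02],
  ],
  squeeze=12,
)

```text
time: 3.3
tool_pos: [0.4249, -0.0063, 0.011]
tool_rot: [3.14, -0.002, 0.448]
contact_force: [0.1, 0.6, 0.1]
opening: 0.0484
grip_force: 0.0
```

>>> arm_command(
  moves=[
    [[0,0,0],[0,0,0],0.02],
    [[0,0,0],[0,0,0],0.02],
    [[0,0,0],[0,0,0],0.02],
    [[0,0,0],[0,0,0],0.02],
    [[0,0,0],[0,0,0],0.02],
  ],
)

```text
time: 3.8
tool_pos: [0.4246, -0.0062, 0.0105]
tool_rot: [3.14, -0.001, 0.449]
contact_force: [-0.8, 0.0, 7.4]
opening: 0.028
grip_force: 12.0
```

>>> arm_command(
  moves=[
    [[0,0,-0.04],[0,0,0.1],0.02],
    [[0.02,-0.025,-0.075],[0,0,0.2],0.02],
    [[0.045,-0.058,-0.1],[0,0,0.31],0.02],
    [[0.075,-0.095,-0.11],[0,0,0.41],0.02],
    [[0.105,-0.134,-0.11],[0,0,0.517],0.02],
  ],
)

```text
time: 4.3
tool_pos: [0.4619, 0.1619, 0.1222]
tool_rot: [-3.141, -0.005, -0.074]
contact_force: [0.9, -0.4, -0.4]
opening: 0.0278
grip_force: 12.0
```

>>> arm_command(
  moves=[
    [[0.007,-0.045,0],[0,0,0],0.02],
    [[0.014,-0.09,0],[0,0,0],0.02],
    [[0.02,-0.134,0],[0,0,0],0.02],
    [[0.02,-0.134,0],[0,0,0],0.02],
    [[0.02,-0.134,0],[0,0,0],0.02],
  ],
)

```text
time: 4.8
tool_pos: [0.4889, 0.2931, 0.1193]
tool_rot: [3.141, 0.001, -0.066]
contact_force: [0.6, -0.4, -0.5]
opening: 0.0278
grip_force: 12.0
```

```bash
python3 - <<'E'
from meas import *
robot.read_camera('scene'); robot.read_camera('scene'); o=st(); im,m=snap('wrist','w3')
print(proj(m,[(.5749,.2918,.025),(.573,.2034,.025)]), -np.array(m['R']).T@np.array(m['t']))
E
```

```text
t 4.9 tcp [0.4891 0.2916 0.1195] rpy [ 3.1407e+00  9.0000e-04 -6.8600e-02] F [-0.5  0.8 -0.8] op 0.0277
[[310.00794862 118.11692559]
 [444.28554692 112.13098694]] [0.56947195 0.2865493  0.27789808]
```

View pics/w3.png

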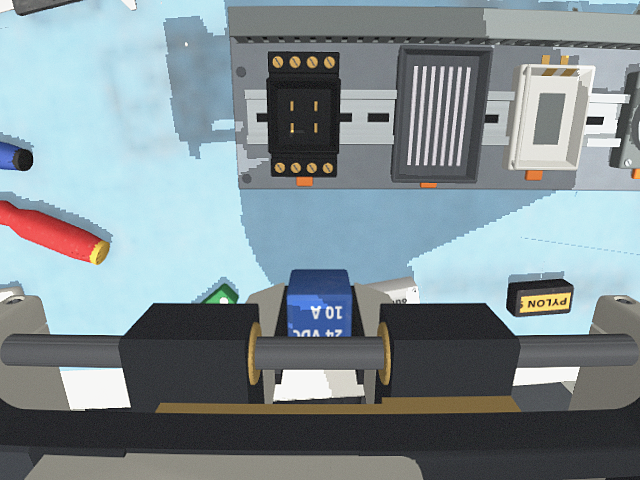

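The socket's four contacts are at about (304,117) and its outline spans columns 267–340. The cradle, battery holder and held relay (319,270) are also in view and square to the image.

```bash
python3 - <<'E'
from meas import *
im,m=load('w3'); H,S,V=cv2.split(cv2.cvtColor(im,cv2.COLOR_BGR2HSV)); u=lambda b:b.astype(np.uint8)*255
s=u((H>10)&(H<28)&(S>90)&(V>90)); r=np.zeros_like(s); r[90:142,280:328]=s[90:142,280:328]
ys,xs=np.nonzero(r); p=((xs.min()+xs.max())/2,(ys.min()+ys.max())/2); print('contacts',p,ray(m,p,.02).round(4))
print('socket outline',rect(m,u(V<70),.022,(262,46,345,180))[1:])
print('stripes',rect(m,u((V>120)&(S<60)),.018,(405,60,478,172))[1:])
print('cradle outer',rect(m,u(V<105),.025,(388,44,494,184))[1:])
print('bh floor win',rect(m,u((V<140)),.018,(528,85,566,152))[1:])
print('bh outer',rect(m,u((V>140)&(S<50)),.025,(510,64,596,172))[1:])
print('relay far bottom edge',ray(m,[(287,271),(352,271)],.1095).round(4),'top',ray(m,[(287,283),(352,283)],.1395).round(4))
o=st()
E
```

```text
contacts (np.float64(303.5), np.float64(116.5)) [[0.5763 0.2962 0.02  ]]
socket outline ((575.9, 295.8), (54.7, 79.5), 86.0)
stripes ((569.5, 204.8), (38.2, 64.5), 86.2)
cradle outer ((569.1, 203.0), (67.0, 86.7), 85.4)
bh floor win ((564.1, 127.7), (17.9, 32.4), 86.9)
bh outer ((562.9, 127.6), (76.1, 60.9), 4.3)
relay far bottom edge [[0.5021 0.3068 0.1095]
 [0.4999 0.2748 0.1095]] top [[0.5088 0.3037 0.1395]
 [0.507  0.2771 0.1395]]
t 4.95 tcp [0.4893 0.2913 0.1197] rpy [ 3.1409e+00  6.0000e-04 -6.9400e-02] F [ 0.5 -0.2 -0.5] op 0.028
```

```bash
python3 - <<'E'
from meas import *
goto(.576,.296,.07,-.068)
E
```

```text
tool shift [ 0.0862 -0.0107  0.0497] az -0.0014
```

>>> arm_command(
  moves=[
    [[0.03,-0.004,0],[0,0,0],0.02],
    [[0.06,-0.008,0.02],[0,0,0],0.02],
    [[0.086,-0.0107,0.04],[0,0,0],0.02],
    [[0.086,-0.0107,0.05],[0,0,0],0.02],
    [[0.086,-0.0107,0.05],[0,0,0],0.02],
  ],
)

```text
time: 5.45
tool_pos: [0.5749, 0.2954, 0.0676]
tool_rot: [3.14, 0.004, -0.07]
contact_force: [0.1, -0.5, 0.0]
opening: 0.0283
grip_force: 12.0
```

>>> arm_command(
  moves=[
    [[0,0,0.01],[0,0,0],0.02],
    [[0,0,0.02],[0,0,0],0.02],
    [[0,0,0.03],[0,0,0],0.02],
    [[0,0,0.037],[0,0,0],0.02],
    [[0,0,0.037],[0,0,0],0.02],
  ],
)

```text
time: 5.95
tool_pos: [0.5751, 0.2971, 0.0313]
tool_rot: [3.141, 0.002, -0.068]
contact_force: [-0.3, 0.6, -0.0]
opening: 0.0275
grip_force: 12.0
```

```bash
python3 - <<'E'
from meas import *
st();goto(.576,.296,.029,-.068)
E
```

```text
t 5.95 tcp [0.5751 0.2971 0.0313] rpy [ 3.1405e+00  2.1000e-03 -6.7900e-02] F [-0.3  0.6 -0. ] op 0.0275
tool shift [0.0009 0.0011 0.0023] az 0.0001
```

>>> arm_command(
  moves=[
    [[0,0.001,0.001],[0,0,0],0.02],
    [[0,0.001,0.002],[0,0,0],0.02],
    [[0,0.001,0.003],[0,0,0],0.02],
    [[0,0.001,0.003],[0,0,0],0.02],
    [[0,0.001,0.003],[0,0,0],0.02],
  ],
)

```text
time: 6.45
tool_pos: [0.5761, 0.2963, 0.0299]
tool_rot: [-3.142, -0.0, -0.068]
contact_force: [-0.3, 0.2, -0.8]
opening: 0.028
grip_force: 12.0
```

>>> arm_command(
  moves=[
    [[0,0,0.001],[0,0,0],0.03],
    [[0,0,0.001],[0,0,0],0.036],
    [[0,0,0.001],[0,0,0],0.05],
    [[0,0,0.001],[0,0,0],0.05],
    [[0,0,-0.005],[0,0,0],0.05],
  ],
)

```text
time: 6.95
tool_pos: [0.5755, 0.2961, 0.0341]
tool_rot: [3.141, 0.002, -0.068]
contact_force: [-0.1, -0.3, -0.5]
opening: 0.0496
grip_force: 0.0
```

>>> arm_command(
  moves=[
    [[0,0,-0.03],[0,0,0],0.06],
    [[0,0,-0.07],[0,0,0],0.06],
    [[-0.035,0.02,-0.09],[0,0,0],0.06],
    [[-0.075,0.045,-0.09],[0,0,0],0.06],
    [[-0.086,0.08,-0.09],[0,0,0],0.06],
  ],
)

```text
time: 7.45
tool_pos: [0.4815, 0.2228, 0.1259]
tool_rot: [-3.141, 0.0, -0.065]
contact_force: [0.1, -0.8, 0.3]
opening: 0.0601
grip_force: 0.0
```

```bash
python3 - <<'E'
from meas import *
robot.read_camera('scene');robot.read_camera('scene'); o=st(); im,m=snap('wrist','w4')
H,S,V=cv2.split(cv2.cvtColor(im,cv2.COLOR_BGR2HSV)); u=lambda b:b.astype(np.uint8)*255
x,y=proj(m,[(.576,.296,.048)])[0].astype(int); print(x,y)
print('relay',rect(m,u((S>110)&(H>100)&(H<130)),.048,(max(0,x-60),max(0,y-60),x+60,y+60))[1:])
cv2.imwrite('pics/w4c.png',cv2.resize(im[max(0,y-80):y+80,max(0,x-120):x+480],(800,int(800/ min(600,640-max(0,x-120))*160))))
E
```

```text
t 7.55 tcp [0.4825 0.2198 0.1256] rpy [ 3.1402e+00  1.1000e-03 -6.9400e-02] F [ 0.2 -0.1  1.1] op 0.06
184 114
relay ((575.2, 292.2), (34.8, 27.6), 85.6)
```

View pics/w4c.png

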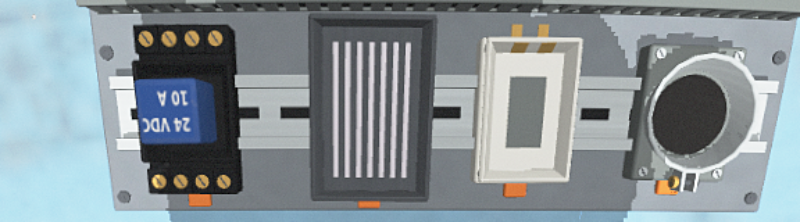

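The relay is down in its socket, square and level. Next is the capacitor.

>>> arm_command(
  moves=[
    [[0,0.045,0],[0,0,0],0.08],
    [[0,0.09,0],[0,0,0],0.08],
    [[-0.003,0.135,0],[0,0,0],0.08],
    [[-0.005,0.18,0],[0,0,0],0.08],
    [[-0.006,0.225,0],[0,0,0],0.08],
  ],
)

```text
time: 8.1
tool_pos: [0.4643, -0.003, 0.1252]
tool_rot: [3.142, -0.002, -0.068]
contact_force: [0.0, 0.2, 0.3]
opening: 0.0797
grip_force: 0.0
```

>>> arm_command(
  moves=[
    [[-0.001,0.045,0],[0,0,0],0.08],
    [[-0.002,0.09,0],[0,0,0],0.08],
    [[-0.003,0.13,0.01],[0,0,0],0.08],
    [[-0.003,0.13,0.02],[0,0,0],0.08],
    [[-0.003,0.13,0.02],[0,0,0],0.08],
  ],
)

```text
time: 8.6
tool_pos: [0.4515, -0.1314, 0.1037]
tool_rot: [-3.141, 0.002, -0.07]
contact_force: [-0.7, 0.6, 0.0]
opening: 0.0801
grip_force: 0.0
```

```bash
python3 - <<'E'
from meas import *
robot.read_camera('scene'); o=st(); im,m=snap('wrist','w5')
goto(.449,-.1336,.018,-.068,o)
x,y=proj(m,[(.449,-.1336,.047)])[0].astype(int); print(x,y)
H,S,V=cv2.split(cv2.cvtColor(im,cv2.COLOR_BGR2HSV)); k=((S<70)&(V>170)).astype(np.uint8)*255
s=np.zeros_like(k); s[y-45:y+45,x-45:x+45]=k[y-45:y+45,x-45:x+45]
cs,_=cv2.findContours(s,0,1); c=max(cs,key=cv2.contourArea); W=ray(m,c.reshape(-1,2),.047)[:,:2].astype(np.float32)*1000
print('cap',cv2.minEnclosingCircle(W),cv2.minAreaRect(W))
E
```

```text
t 8.65 tcp [ 0.4517 -0.1306  0.1042] rpy [-3.1407e+00  1.2000e-03 -6.8700e-02] F [-0.6  0.6  0.4] op 0.0799
tool shift [-0.0025  0.0032  0.0862] az -0.0007
324 263
cap ((447.9036865234375, -132.9665985107422), 41.12240219116211) ((448.83978271484375, -133.03070068359375), (58.27849197387695, 59.909210205078125), 86.0821304321289)
```

>>> arm_command(
  moves=[
    [[-0.0025,0.003,0.02],[0,0,0],0.08],
    [[-0.0025,0.003,0.045],[0,0,0],0.08],
    [[-0.0025,0.003,0.07],[0,0,0],0.08],
    [[-0.0025,0.003,0.086],[0,0,0],0.08],
    [[-0.0025,0.003,0.086],[0,0,0],0.05],
  ],
)

```text
time: 9.2
tool_pos: [0.4484, -0.1321, 0.0175]
tool_rot: [-3.14, 0.003, -0.066]
contact_force: [-0.4, -0.3, -0.2]
opening: 0.0758
grip_force: 0.0
```

>>> arm_command(
  moves=[
    [[0,0,0],[0,0,0],0.03],
    [[0,0,0],[0,0,0],0.03],
    [[0,0,0],[0,0,0],0.03],
    [[0,0,0],[0,0,0],0.03],
    [[0,0,0],[0,0,0],0.03],
  ],
  squeeze=15,
)

```text
time: 9.7
tool_pos: [0.4491, -0.1342, 0.0192]
tool_rot: [3.141, -0.001, -0.068]
contact_force: [-0.6, 0.5, 0.0]
opening: 0.037
grip_force: 0.0
```

>>> arm_command(
  moves=[
    [[0,0,0],[0,0,0],0.02],
    [[0,0,0],[0,0,0],0.02],
    [[0,0,-0.03],[0,0,0],0.02],
    [[0,0,-0.07],[0,0,0],0.02],
    [[0.002,-0.02,-0.11],[0,0,0],0.02],
  ],
)

```text
time: 10.2
tool_pos: [0.4518, -0.1152, 0.1296]
tool_rot: [3.141, 0.001, -0.071]
contact_force: [1.7, -0.7, -0.1]
opening: 0.0347
grip_force: 15.0
```

>>> arm_command(
  moves=[
    [[0.005,-0.04,0],[0,0,0],0.02],
    [[0.01,-0.08,0],[0,0,0],0.02],
    [[0.015,-0.12,0],[0,0,0],0.02],
    [[0.015,-0.16,0],[0,0,0],0.02],
    [[0.015,-0.16,0],[0,0,0],0.02],
  ],
)

```text
time: 10.7
tool_pos: [0.4777, 0.0482, 0.1285]
tool_rot: [-3.141, 0.001, -0.064]
contact_force: [0.5, -0.9, -0.7]
opening: 0.0347
grip_force: 15.0
```

```bash
python3 - <<'E'
from meas import *
robot.read_camera('scene'); robot.read_camera('scene'); o=st(); im,m=snap('wrist','w6')
print(proj(m,[(.558,.044,.018)]))
E
```

```text
t 10.8 tcp [0.4778 0.0449 0.1284] rpy [ 3.1412e+00  7.0000e-04 -6.5900e-02] F [-0.6 -0.9 -0.1] op 0.0348
[[313.12421249 126.80291565]]
```

View pics/w6.png

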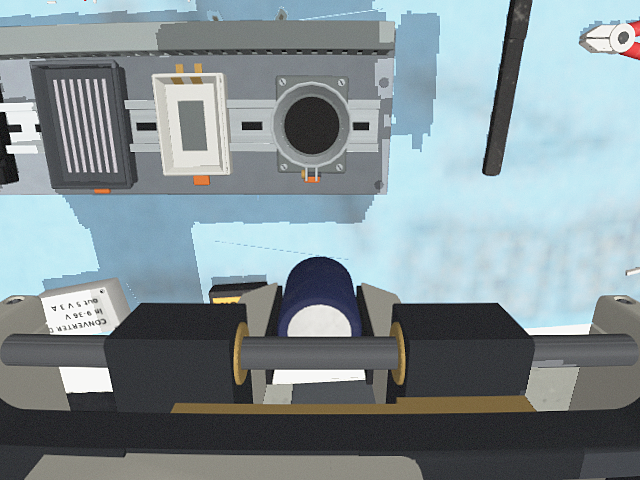

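The clamp floor is at about (314,127), and the held capacitor is upright with its bottom far edge at (319,258).

```bash
python3 - <<'E'
from meas import *
im,m=load('w6'); H,S,V=cv2.split(cv2.cvtColor(im,cv2.COLOR_BGR2HSV)); u=lambda b:b.astype(np.uint8)*255
c,*q=rect(m,u(V<60),.018,(275,85,350,168)); print('floor',q, cv2.minEnclosingCircle(ray(m,c.reshape(-1,2),.018)[:,:2].astype(np.float32)*1000))
print('base', ray(m,[(282,83),(342,82),(284,169),(340,167)],.018).round(4).tolist())
print('stripes',rect(m,u((V>120)&(S<60)),.018,(52,78,116,174))[1:])
print('bh win',rect(m,u((V<140)),.018,(174,92,208,158))[1:])
print('cap far edge',ray(m,[(319,258)],.110))
k=u((S<60)&(V>150)); W=ray(m,[(320,305)],.157); print('cap top far edge (light disc r12.7)',W)
goto(.558,.044,.075,-.068)
E
```

```text
floor [(558.2, 44.4), (37.4, 37.9), 86.2] ((558.1792602539062, 44.60498809814453), 19.286684036254883)
base [[0.5882, 0.0632, 0.018], [0.5861, 0.0223, 0.018], [0.5301, 0.0671, 0.018], [0.5288, 0.0265, 0.018]]
stripes ((569.5, 205.7), (38.0, 64.6), 85.6)
bh win ((564.2, 128.5), (17.6, 32.8), 86.4)
cap far edge [[0.4935088  0.04416812 0.11      ]]
cap top far edge (light disc r12.7) [[0.49104162 0.04397026 0.157     ]]
tool shift [ 0.0799 -0.0053  0.0534] az 0.0005
```

>>> arm_command(
  moves=[
    [[0.03,-0.002,0],[0,0,0],0.02],
    [[0.06,-0.004,0.02],[0,0,0],0.02],
    [[0.081,-0.006,0.04],[0,0,0],0.02],
    [[0.081,-0.006,0.053],[0,0,0],0.02],
    [[0.081,-0.006,0.053],[0,0,0],0.02],
  ],
)

```text
time: 11.35
tool_pos: [0.5573, 0.0435, 0.0733]
tool_rot: [3.141, 0.006, -0.07]
contact_force: [-0.8, 0.7, -1.5]
opening: 0.0345
grip_force: 15.0
```

>>> arm_command(
  moves=[
    [[0,0,0.01],[0,0,0],0.02],
    [[0,0,0.02],[0,0,0],0.02],
    [[0,0,0.03],[0,0,0],0.02],
    [[0,0,0.035],[0,0,0],0.02],
    [[0,0,0.035],[0,0,0],0.02],
  ],
)

```text
time: 11.85
tool_pos: [0.5587, 0.0449, 0.0399]
tool_rot: [3.141, 0.002, -0.068]
contact_force: [-0.2, 0.4, -1.2]
opening: 0.0348
grip_force: 15.0
```

```bash
python3 - <<'E'
from meas import *
o=st();goto(.559,.045,.037,-.068,o)
E
```

```text
t 11.85 tcp [0.5587 0.0449 0.0399] rpy [ 3.1415e+00  1.5000e-03 -6.8000e-02] F [-0.2  0.4 -1.2] op 0.0348
tool shift [ 0.0003 -0.0001  0.0029] az -0.0
```

>>> arm_command(
  moves=[
    [[0,0,0.001],[0,0,0],0.02],
    [[0,0,0.002],[0,0,0],0.02],
    [[0,0,0.003],[0,0,0],0.02],
    [[0,0,0.0035],[0,0,0],0.02],
    [[0,0,0.0035],[0,0,0],0.02],
  ],
)

```text
time: 12.35
tool_pos: [0.5594, 0.0449, 0.0372]
tool_rot: [3.141, -0.0, -0.068]
contact_force: [-0.2, 0.1, -0.4]
opening: 0.0347
grip_force: 15.0
```

>>> arm_command(
  moves=[
    [[0,0,0],[0,0,0],0.037],
    [[0,0,0],[0,0,0],0.045],
    [[0,0,0],[0,0,0],0.06],
    [[0,0,-0.005],[0,0,0],0.06],
    [[0,0,-0.03],[0,0,0],0.06],
  ],
)

```text
time: 12.85
tool_pos: [0.5575, 0.0449, 0.0655]
tool_rot: [3.141, 0.005, -0.068]
contact_force: [0.6, -0.2, 0.4]
opening: 0.0593
grip_force: 0.0
```

>>> arm_command(
  moves=[
    [[0,0,-0.04],[0,0,0],0.06],
    [[-0.02,0,-0.07],[0,0,0],0.06],
    [[-0.06,-0.02,-0.07],[0,0,0],0.06],
    [[-0.1,-0.04,-0.07],[0,0,0],0.06],
    [[-0.1,-0.04,-0.07],[0,0,0],0.06],
  ],
)

```text
time: 13.35
tool_pos: [0.4573, 0.0935, 0.1374]
tool_rot: [-3.141, 0.004, -0.066]
contact_force: [-0.2, 0.4, 0.6]
opening: 0.0598
grip_force: 0.0
```

```bash
python3 - <<'E'
from meas import *
robot.read_camera('scene'); o=st(); im,m=snap('wrist','w7'); print(proj(m,[(.424,.114,.017),(.558,.0445,.065)])); cv2.imwrite('pics/w7c.png',im[0:310])
E
```

```text
t 13.4 tcp [0.4604 0.0926 0.1379] rpy [ 3.1416e+00  3.0000e-04 -6.6000e-02] F [0.2 0.  0.3] op 0.0601
[[296.29237517 276.23310789]
 [389.78380804  91.24579258]]
```

View pics/w7c.png

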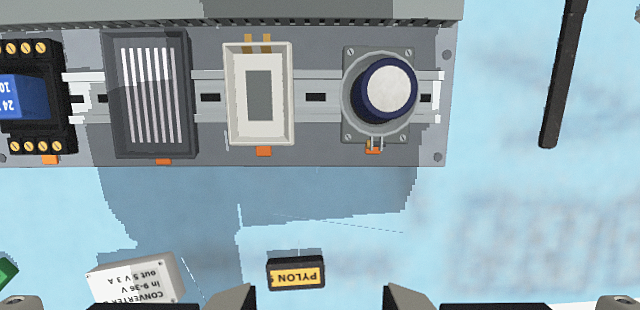

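The capacitor is seated: its top disc is at (389,90), which matches the predicted (390,91). Next is the battery. I'll turn the gripper 90° above it.

>>> arm_command(
  moves=[
    [[-0.01,-0.005,0],[0,0,-0.145],0.05],
    [[-0.02,-0.01,0.01],[0,0,-0.29],0.05],
    [[-0.03,-0.015,0.02],[0,0,-0.435],0.05],
    [[-0.037,-0.019,0.03],[0,0,-0.58],0.05],
    [[-0.037,-0.019,0.038],[0,0,-0.725],0.05],
  ],
)

```text
time: 13.95
tool_pos: [0.4272, 0.113, 0.0988]
tool_rot: [3.141, -0.0, 0.663]
contact_force: [-1.0, -0.3, -1.1]
opening: 0.0502
grip_force: 0.0
```

>>> arm_command(
  moves=[
    [[0,0,0],[0,0,-0.145],0.05],
    [[0,0,0],[0,0,-0.29],0.05],
    [[0,0,0],[0,0,-0.435],0.05],
    [[0,0,0],[0,0,-0.58],0.05],
    [[0,0,0],[0,0,-0.725],0.05],
  ],
)

```text
time: 14.45
tool_pos: [0.4284, 0.1125, 0.0993]
tool_rot: [3.14, -0.0, 1.387]
contact_force: [-0.1, -0.1, -0.1]
opening: 0.0497
grip_force: 0.0
```

>>> arm_command(
  moves=[
    [[0,0,0],[0,0,-0.1],0.05],
    [[0,0,0],[0,0,-0.19],0.05],
    [[0,0,0],[0,0,-0.19],0.05],
    [[0,0,0],[0,0,-0.19],0.05],
    [[0,0,0],[0,0,-0.19],0.05],
  ],
)

```text
time: 14.95
tool_pos: [0.4272, 0.1129, 0.0992]
tool_rot: [3.141, 0.0, 1.57]
contact_force: [0.5, 0.1, -0.3]
opening: 0.0499
grip_force: 0.0
```

```bash
python3 - <<'E'
from meas import *
im,m=load('w7'); H,S,V=cv2.split(cv2.cvtColor(im,cv2.COLOR_BGR2HSV)); u=lambda b:b.astype(np.uint8)*255
print('label',rect(m,u((H<30)&(S>90)&(V>90)),.017,(262,258,330,294))[1:])
print('bat',rect(m,u((V<80))|u((H<30)&(S>90)),.017,(262,245,330,296))[1:])
print('conv',rect(m,u((S<60)&(V>140)),.022,(82,248,186,302))[1:])
o=st();goto(.4235,.1145,.0085,1.571,o)
E
```

```text
label ((422.8, 114.5), (14.9, 41.0), 0.4)
bat ((426.4, 114.0), (28.8, 46.7), 0.4)
conv ((426.3, 247.4), (42.2, 77.1), 6.8)
t 14.95 tcp [0.4272 0.1129 0.0992] rpy [3.1413e+00 1.0000e-04 1.5697e+00] F [ 0.5  0.1 -0.3] op 0.0499
tool shift [ 0.0016 -0.0037  0.0907] az -0.0013
```

>>> arm_command(
  moves=[
    [[0.0015,-0.0035,0.03],[0,0,0],0.05],
    [[0.0015,-0.0035,0.06],[0,0,0],0.05],
    [[0.0015,-0.0035,0.08],[0,0,0],0.05],
    [[0.0015,-0.0035,0.0905],[0,0,0],0.05],
    [[0.0015,-0.0035,0.0905],[0,0,0],0.05],
  ],
)

```text
time: 15.45
tool_pos: [0.4226, 0.1144, 0.0078]
tool_rot: [-3.139, 0.0, 1.571]
contact_force: [1.2, 1.3, -0.5]
opening: 0.0501
grip_force: 0.0
```

>>> arm_command(
  moves=[
    [[0,0,0],[0,0,0],0.035],
    [[0,0,0],[0,0,0],0.015],
    [[0,0,0],[0,0,0],0.015],
    [[0,0,0],[0,0,0],0.015],
    [[0,0,0],[0,0,0],0.015],
  ],
  squeeze=14,
)

```text
time: 15.95
tool_pos: [0.4238, 0.1146, 0.0094]
tool_rot: [3.14, -0.0, 1.572]
contact_force: [-1.2, 0.5, 6.4]
opening: 0.0258
grip_force: 14.0
```

>>> arm_command(
  moves=[
    [[0,0,-0.03],[0,0,0],0.015],
    [[0,0,-0.07],[0,0,0.1],0.015],
    [[0,0,-0.11],[0,0,0.24],0.015],
    [[0,0,-0.11],[0,0,0.38],0.015],
    [[0,0,-0.11],[0,0,0.52],0.015],
  ],
)

```text
time: 16.45
tool_pos: [0.4238, 0.1147, 0.1202]
tool_rot: [3.139, -0.002, 1.046]
contact_force: [-0.2, -0.8, -0.6]
opening: 0.0256
grip_force: 14.0
```

>>> arm_command(
  moves=[
    [[0,0,0],[0,0,0.14],0.015],
    [[0,0,0],[0,0,0.28],0.015],
    [[0,0,0],[0,0,0.42],0.015],
    [[0,0,0],[0,0,0.56],0.015],
    [[0,0,0],[0,0,0.7],0.015],
  ],
)

```text
time: 16.95
tool_pos: [0.4229, 0.1145, 0.1187]
tool_rot: [3.142, 0.0, 0.346]
contact_force: [-0.4, -0.7, -0.4]
opening: 0.0259
grip_force: 14.0
```

>>> arm_command(
  moves=[
    [[0,0,0],[0,0,0.14],0.015],
    [[0,0,0],[0,0,0.28],0.015],
    [[0.02,0,0],[0,0,0.42],0.015],
    [[0.045,-0.035,0],[0,0,0.42],0.015],
    [[0.045,-0.035,0],[0,0,0.42],0.015],
  ],
)

```text
time: 17.45
tool_pos: [0.4547, 0.1658, 0.1189]
tool_rot: [-3.14, -0.002, -0.066]
contact_force: [0.2, 0.2, -1.4]
opening: 0.0259
grip_force: 14.0
```

```bash
python3 - <<'E'
from meas import *
robot.read_camera('scene'); robot.read_camera('scene'); o=st(); im,m=snap('wrist','w8')
H,S,V=cv2.split(cv2.cvtColor(im,cv2.COLOR_BGR2HSV)); u=lambda b:b.astype(np.uint8)*255
x,y=proj(m,[(.564,.128,.018)])[0].astype(int); print(x,y)
print('bh win',rect(m,u((V<140)),.018,(x-22,y-40,x+22,y+40))[1:])
goto(.564,.128,.07,-.068,o); cv2.imwrite('pics/w8c.png',im[40:400])
E
```

```text
t 17.55 tcp [0.4529 0.1634 0.1184] rpy [ 3.1411e+00  8.0000e-04 -6.6000e-02] F [-0.1 -0.1 -0.5] op 0.0255
362 74
bh win ((564.0, 128.0), (17.1, 33.1), 87.4)
tool shift [0.1132 0.0279 0.0484] az 0.002
```

View pics/w8c.png

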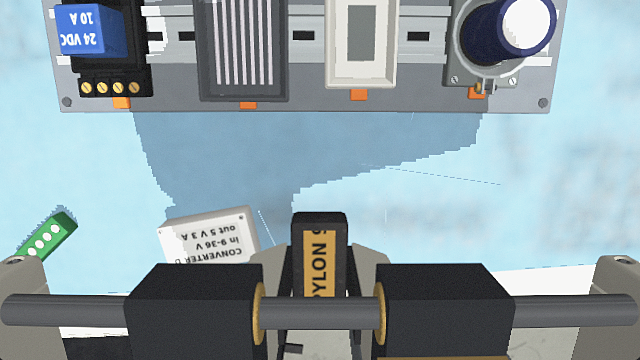

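The battery is held straight, with its far edge at about (320,254) in the full image. I'll check that offset and the holder rim.

```bash
python3 - <<'E'
from meas import *
im,m=load('w8'); o=st(); p=o['tool_pos']; c,s=np.cos(-.066),np.sin(-.066)
for px,z in [((320,253),.1094),((320,266),.1264)]:
    d=ray(m,px,z)[0]-p; print('far edge along X,Y',c*d[0]+s*d[1], s*d[0]-c*d[1])
im,m=load('w7'); H,S,V=cv2.split(cv2.cvtColor(im,cv2.COLOR_BGR2HSV)); u=lambda b:b.astype(np.uint8)*255
print('bh outer w7',rect(m,u((V>125)&(S<35)),.025,(222,36,298,148))[1:], ray(m,[(223,44),(291,40),(228,145),(296,145)],.025).round(4).tolist())
E
```

```text
t 17.6 tcp [0.4526 0.1628 0.1184] rpy [ 3.1409e+00  1.2000e-03 -6.7100e-02] F [-1.  -0.3 -1.4] op 0.0258
far edge along X,Y 0.021926639704113158 -0.00039634349879976447
far edge along X,Y 0.021843718638072204 -0.00045376640792128093
bh outer w7 ((564.8, 127.3), (53.2, 73.3), 85.4) [[0.5986, 0.1485, 0.025], [0.5977, 0.1026, 0.025], [0.5323, 0.1538, 0.025], [0.5289, 0.1049, 0.025]]
```

>>> arm_command(
  moves=[
    [[0.04,0.01,0],[0,0,0],0.015],
    [[0.08,0.02,0.015],[0,0,0],0.015],
    [[0.114,0.028,0.035],[0,0,0],0.015],
    [[0.1145,0.028,0.05],[0,0,0],0.015],
    [[0.1145,0.028,0.05],[0,0,0],0.015],
  ],
)

```text
time: 18.1
tool_pos: [0.5641, 0.1255, 0.0662]
tool_rot: [3.14, 0.006, -0.07]
contact_force: [-0.6, 0.0, -0.7]
opening: 0.0257
grip_force: 14.0
```

>>> arm_command(
  moves=[
    [[0,0,0.01],[0,0,0],0.015],
    [[0,0,0.02],[0,0,0],0.015],
    [[0,0,0.03],[0,0,0],0.015],
    [[0,0,0.037],[0,0,0],0.015],
    [[0,0,0.037],[0,0,0],0.015],
  ],
)

```text
time: 18.6
tool_pos: [0.5648, 0.1273, 0.0306]
tool_rot: [3.141, 0.002, -0.068]
contact_force: [-0.2, 0.3, 0.2]
opening: 0.0259
grip_force: 14.0
```

```bash
python3 - <<'E'
from meas import *
o=st();goto(.5655,.128,.0275,-.068,o)
E
```

```text
t 18.6 tcp [0.5648 0.1273 0.0306] rpy [ 3.1412e+00  1.9000e-03 -6.7800e-02] F [-0.2  0.3  0.2] op 0.0259
tool shift [ 0.0006 -0.0007  0.0031] az 0.0002
```

>>> arm_command(
  moves=[
    [[0,0,0.001],[0,0,0],0.015],
    [[0,0,0.002],[0,0,0],0.015],
    [[0,0,0.003],[0,0,0],0.015],
    [[0,0,0.003],[0,0,0],0.015],
    [[0,0,0.003],[0,0,0],0.015],
  ],
)

```text
time: 19.1
tool_pos: [0.5658, 0.1272, 0.0288]
tool_rot: [3.142, -0.0, -0.068]
contact_force: [0.9, 0.1, -1.0]
opening: 0.0257
grip_force: 14.0
```

>>> arm_command(
  moves=[
    [[0,0,0],[0,0,0],0.028],
    [[0,0,0],[0,0,0],0.035],
    [[0,0,0],[0,0,0],0.05],
    [[0,0,-0.005],[0,0,0],0.05],
    [[0,0,-0.03],[0,0,0],0.05],
  ],
)

```text
time: 19.6
tool_pos: [0.5638, 0.127, 0.0569]
tool_rot: [3.141, 0.005, -0.068]
contact_force: [0.3, 0.0, -0.2]
opening: 0.0493
grip_force: 0.0
```

>>> arm_command(
  moves=[
    [[0,0,-0.04],[0,0,0],0.06],
    [[-0.02,-0.02,-0.08],[0,0,0],0.06],
    [[-0.06,-0.05,-0.08],[0,0,0],0.06],
    [[-0.1,-0.08,-0.08],[0,0,0],0.06],
    [[-0.1,-0.08,-0.08],[0,0,0],0.06],
  ],
)

```text
time: 20.1
tool_pos: [0.4669, 0.2168, 0.1394]
tool_rot: [-3.141, 0.002, -0.064]
contact_force: [-0.2, -0.1, 0.4]
opening: 0.0601
grip_force: 0.0
```

```bash
python3 - <<'E'
from meas import *
robot.read_camera('scene'); o=st(); im,m=snap('wrist','w9'); print(proj(m,[(.4255,.248,.022),(.5645,.1275,.035)])); cv2.imwrite('pics/w9c.png',im[0:330])
H,S,V=cv2.split(cv2.cvtColor(im,cv2.COLOR_BGR2HSV)); u=lambda b:b.astype(np.uint8)*255
x,y=proj(m,[(.4255,.248,.022)])[0].astype(int)
print('conv',rect(m,u((S<60)&(V>140)),.022,(x-75,y-50,x+75,min(295,y+50)))[1:])
print('label',rect(m,u((H<30)&(S>90)&(V>90)),.035,(300,60,480,170))[1:])
E
```

```text
t 20.15 tcp [0.4694 0.2155 0.1395] rpy [-3.1414e+00 -2.0000e-04 -6.4300e-02] F [ 0.4 -0.   0.6] op 0.06
[[283.34756562 287.06534996]
 [440.30715669  96.1014267 ]]
conv ((443.8, 260.4), (97.2, 49.5), 86.4)
label ((565.1, 126.6), (14.6, 40.5), 86.0)
```

View pics/w9c.png

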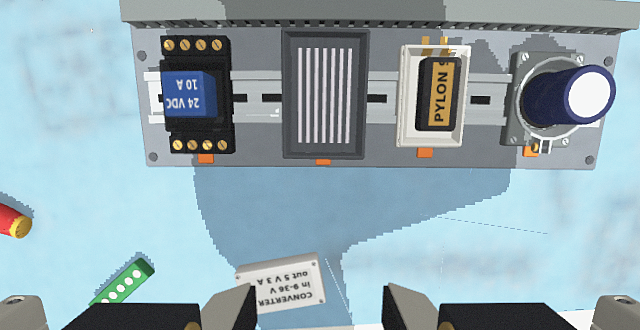

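The battery lies flat in its holder: the label is at (438,92) and measures its true size when cast at seated height. Last is the converter, at (283,285), which I'll take from the clean first measurement.

>>> arm_command(
  moves=[
    [[-0.01,-0.006,0],[0,0,-0.145],0.07],
    [[-0.02,-0.012,0.01],[0,0,-0.29],0.07],
    [[-0.03,-0.018,0.02],[0,0,-0.435],0.07],
    [[-0.04,-0.024,0.03],[0,0,-0.58],0.07],
    [[-0.047,-0.029,0.04],[0,0,-0.725],0.07],
  ],
)

```text
time: 20.7
tool_pos: [0.4273, 0.2455, 0.0983]
tool_rot: [3.141, -0.0, 0.661]
contact_force: [0.1, 0.1, 0.1]
opening: 0.07
grip_force: 0.0
```

>>> arm_command(
  moves=[
    [[0,0,0],[0,0,-0.145],0.07],
    [[0,0,0],[0,0,-0.29],0.07],
    [[0,0,0],[0,0,-0.435],0.07],
    [[0,0,0],[0,0,-0.58],0.07],
    [[0,0,0],[0,0,-0.725],0.07],
  ],
)

```text
time: 21.2
tool_pos: [0.4279, 0.2452, 0.0987]
tool_rot: [3.141, -0.0, 1.386]
contact_force: [-0.0, 0.1, -0.2]
opening: 0.0697
grip_force: 0.0
```

>>> arm_command(
  moves=[
    [[0,0,0],[0,0,-0.145],0.07],
    [[0,0,0],[0,0,-0.29],0.07],
    [[0,0,0],[0,0,-0.307],0.07],
    [[0,0,0],[0,0,-0.307],0.07],
    [[0,0,0],[0,0,-0.307],0.07],
  ],
)

```text
time: 21.7
tool_pos: [0.4269, 0.2456, 0.0987]
tool_rot: [3.141, 0.0, 1.685]
contact_force: [0.5, -0.5, 0.1]
opening: 0.0705
grip_force: 0.0
```

```bash
python3 - <<'E'
from meas import *
o=st();goto(.4245,.248,.009,1.693,o)
E
```

```text
t 21.7 tcp [0.4269 0.2456 0.0987] rpy [3.1414e+00 1.0000e-04 1.6853e+00] F [ 0.5 -0.5  0.1] op 0.0705
tool shift [ 0.0026 -0.0022  0.0897] az -0.0077
```

>>> arm_command(
  moves=[
    [[0.0025,-0.002,0.03],[0,0,-0.008],0.07],
    [[0.0025,-0.002,0.06],[0,0,-0.008],0.07],
    [[0.0025,-0.002,0.08],[0,0,-0.008],0.07],
    [[0.0025,-0.002,0.0895],[0,0,-0.008],0.07],
    [[0.0025,-0.002,0.0895],[0,0,-0.008],0.06],
  ],
)

```text
time: 22.2
tool_pos: [0.4237, 0.2479, 0.0083]
tool_rot: [-3.139, 0.001, 1.696]
contact_force: [0.1, 0.4, 0.1]
opening: 0.066
grip_force: 0.0
```

>>> arm_command(
  moves=[
    [[0,0,0],[0,0,0],0.045],
    [[0,0,0],[0,0,0],0.03],
    [[0,0,0],[0,0,0],0.03],
    [[0,0,0],[0,0,0],0.03],
    [[0,0,0],[0,0,0],0.03],
  ],
  squeeze=25,
)

```text
time: 22.7
tool_pos: [0.4248, 0.2484, 0.01]
tool_rot: [3.14, -0.0, 1.697]
contact_force: [-0.7, -1.0, 6.3]
opening: 0.0399
grip_force: 25.0
```

>>> arm_command(
  moves=[
    [[0,0,0],[0,0,0],0.03],
    [[0,0,-0.02],[0,0,0],0.03],
    [[0,0,-0.05],[0,0,0.0],0.03],
    [[0,0,-0.09],[0,0,0.1],0.03],
    [[0,0,-0.11],[0,0,0.22],0.03],
  ],
)

```text
time: 23.2
tool_pos: [0.425, 0.2486, 0.1219]
tool_rot: [3.139, -0.001, 1.473]
contact_force: [0.3, 0.1, -1.4]
opening: 0.0399
grip_force: 25.0
```

>>> arm_command(
  moves=[
    [[0,0,0],[0,0,0.13],0.03],
    [[0,0,0],[0,0,0.26],0.03],
    [[0,0,0],[0,0,0.39],0.03],
    [[0,0,0],[0,0,0.52],0.03],
    [[0,0,0],[0,0,0.65],0.03],
  ],
)

```text
time: 23.7
tool_pos: [0.4238, 0.2481, 0.119]
tool_rot: [-3.141, 0.001, 0.821]
contact_force: [0.7, -0.8, -1.8]
opening: 0.0399
grip_force: 25.0
```

>>> arm_command(
  moves=[
    [[0,0,0],[0,0,0.13],0.03],
    [[0,0,0],[0,0,0.26],0.03],
    [[0,0,0],[0,0,0.39],0.03],
    [[0,0,0],[0,0,0.52],0.03],
    [[0,0,0],[0,0,0.65],0.03],
  ],
)

```text
time: 24.2
tool_pos: [0.4238, 0.2481, 0.119]
tool_rot: [3.141, 0.001, 0.171]
contact_force: [-0.2, -0.3, -1.5]
opening: 0.0397
grip_force: 25.0
```

>>> arm_command(
  moves=[
    [[0.015,0.015,0],[0,0,0.12],0.03],
    [[0.035,0.035,0],[0,0,0.241],0.03],
    [[0.05,0.053,0],[0,0,0.241],0.03],
    [[0.05,0.053,0],[0,0,0.241],0.03],
    [[0.05,0.053,0],[0,0,0.241],0.03],
  ],
)

```text
time: 24.7
tool_pos: [0.4823, 0.2045, 0.1188]
tool_rot: [3.141, 0.001, -0.065]
contact_force: [0.9, -0.8, -1.7]
opening: 0.0396
grip_force: 25.0
```

```bash
python3 - <<'E'
from meas import *
robot.read_camera('scene'); o=st(); im,m=snap('wrist','w10'); cv2.imwrite('pics/w10c.png',im[0:400])
H,S,V=cv2.split(cv2.cvtColor(im,cv2.COLOR_BGR2HSV)); u=lambda b:b.astype(np.uint8)*255
x,y=proj(m,[(.5695,.205,.018)])[0].astype(int); print(x,y)
print('stripes',rect(m,u((V>120)&(S<60)),.018,(x-35,y-56,x+35,y+56))[1:])
E
```

```text
t 24.75 tcp [0.4819 0.2049 0.1189] rpy [ 3.1413e+00  1.3000e-03 -6.4300e-02] F [-0.1  0.  -0.8] op 0.0398
310 115
stripes ((569.5, 205.2), (38.1, 64.6), 85.7)
```

View pics/w10c.png

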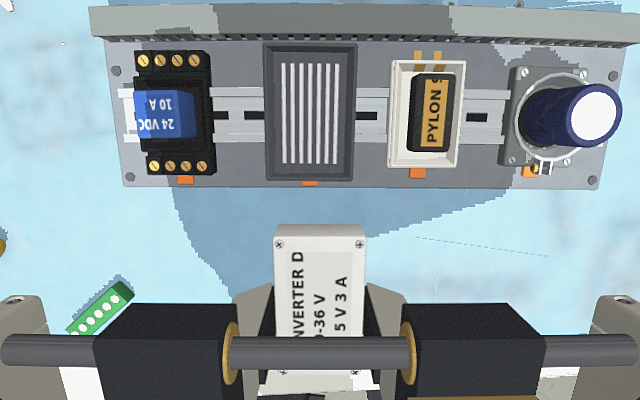

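The converter is held straight, with its far edge at about (320,226). The cradle's ribs are centred at (310,114).

```bash
python3 - <<'E'
from meas import *
im,m=load('w10'); o=st(); p=o['tool_pos']; c,s=np.cos(-.065),np.sin(-.065)
for px,z in [((320,225),.1094),((320,237),.1314)]:
    d=ray(m,px,z)[0]-p; print('far edge',c*d[0]+s*d[1], s*d[0]-c*d[1])
H,S,V=cv2.split(cv2.cvtColor(im,cv2.COLOR_BGR2HSV)); print('outer',ray(m,[(264,45),(354,45),(268,180),(355,181)],.025).mean(0))
goto(.5695,.205,.07,-.068,o)
E
```

```text
t 24.8 tcp [0.4818 0.2051 0.119 ] rpy [ 3.1414e+00  1.1000e-03 -6.3800e-02] F [ 0.4 -0.2 -1.5] op 0.0397
far edge 0.03575728309591391 0.0003945097062732243
far edge 0.03649348910639626 0.000324020788331875
outer [0.56917954 0.20522333 0.025     ]
tool shift [ 0.0875 -0.0055  0.049 ] az 0.0042
```

>>> arm_command(
  moves=[
    [[0.03,-0.002,0],[0,0,0.002],0.03],
    [[0.06,-0.004,0.015],[0,0,0.004],0.03],
    [[0.0865,-0.0055,0.035],[0,0,0.004],0.03],
    [[0.0865,-0.0055,0.048],[0,0,0.004],0.03],
    [[0.0865,-0.0055,0.048],[0,0,0.004],0.03],
  ],
)

```text
time: 25.3
tool_pos: [0.567, 0.2049, 0.0687]
tool_rot: [3.14, 0.006, -0.068]
contact_force: [-0.1, -0.2, -2.4]
opening: 0.0397
grip_force: 25.0
```

>>> arm_command(
  moves=[
    [[0,0,0.01],[0,0,0],0.03],
    [[0,0,0.02],[0,0,0],0.03],
    [[0,0,0.03],[0,0,0],0.03],
    [[0,0,0.037],[0,0,0],0.03],
    [[0,0,0.037],[0,0,0],0.03],
  ],
)

```text
time: 25.8
tool_pos: [0.5685, 0.2046, 0.033]
tool_rot: [3.141, 0.002, -0.068]
contact_force: [-0.5, 0.7, -1.3]
opening: 0.0393
grip_force: 25.0
```

```bash
python3 - <<'E'
from meas import *
o=st();goto(.5685,.205,.028,-.068,o)
E
```

```text
t 25.8 tcp [0.5685 0.2046 0.033 ] rpy [ 3.1409e+00  2.1000e-03 -6.8100e-02] F [-0.5  0.7 -1.3] op 0.0393
tool shift [-0.     -0.0004  0.005 ] az -0.0001
```

>>> arm_command(
  moves=[
    [[0,0,0.0015],[0,0,0],0.03],
    [[0,0,0.003],[0,0,0],0.03],
    [[0,0,0.0045],[0,0,0],0.03],
    [[0,0,0.005],[0,0,0],0.03],
    [[0,0,0.005],[0,0,0],0.03],
  ],
)

```text
time: 26.3
tool_pos: [0.5694, 0.2047, 0.0292]
tool_rot: [3.141, -0.0, -0.068]
contact_force: [-0.0, 0.0, -2.4]
opening: 0.0396
grip_force: 25.0
```

>>> arm_command(
  moves=[
    [[0,0,0],[0,0,0],0.042],
    [[0,0,0],[0,0,0],0.05],
    [[0,0,0],[0,0,0],0.06],
    [[0,0,-0.005],[0,0,0],0.06],
    [[0,0,-0.03],[0,0,0],0.06],
  ],
)

```text
time: 26.8
tool_pos: [0.5676, 0.2043, 0.0573]
tool_rot: [3.14, 0.005, -0.068]
contact_force: [-0.3, 0.7, -0.4]
opening: 0.0597
grip_force: 0.0
```

>>> arm_command(
  moves=[
    [[0,0,-0.04],[0,0,0],0.06],
    [[-0.02,0,-0.08],[0,0,0],0.06],
    [[-0.06,0.01,-0.11],[0,0,0],0.06],
    [[-0.1,0.02,-0.11],[0,0,0],0.06],
    [[-0.1,0.02,-0.11],[0,0,0],0.06],
  ],
)

```text
time: 27.3
tool_pos: [0.4628, 0.191, 0.1699]
tool_rot: [3.14, 0.004, -0.067]
contact_force: [-0.2, 0.2, 0.3]
opening: 0.0601
grip_force: 0.0
```

```bash
python3 - <<'E'
from meas import *
robot.read_camera('scene');robot.read_camera('scene'); o=st(); im,m=snap('wrist','w11'); cv2.imwrite('pics/w11c.png',im[0:330])
H,S,V=cv2.split(cv2.cvtColor(im,cv2.COLOR_BGR2HSV)); u=lambda b:b.astype(np.uint8)*255
x,y=proj(m,[(.5695,.205,.04)])[0].astype(int); print(x,y)
print('conv',rect(m,u((V>130)&(S<60)),.04,(x-38,y-58,x+38,y+58))[1:])
E
```

```text
t 27.4 tcp [0.4681 0.1917 0.1702] rpy [-3.1412e+00 -1.7000e-03 -6.7900e-02] F [-0.2 -0.   1.2] op 0.0599
292 98
conv ((570.8, 204.1), (39.7, 69.3), 86.0)
```

View pics/w11c.png

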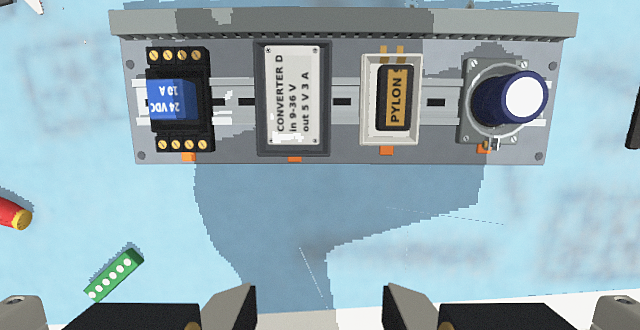

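The converter measures 39.7 x 69.3 mm at its seated height, centred and square in the cradle. All four parts are seated, and the cutters and strip haven't been touched.

```bash
python3 -c "
from cell import robot
print(robot.hand_in())"
```

```text
the job is handed in; nothing more can be done
None
```

The relay, capacitor, battery and converter all sit upright in their own holders and are released, and the job was handed in at about 27 s of the 93 s limit; the cutters and terminal strip were not touched.

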